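# Set up a pipe spool on V-supports with fall to the header stub

## Robot

A 6-joint arm with a two-finger parallel gripper is mounted at the origin on the work surface; the furniture and walls round the work are solid. World frame = base frame: x ahead of the robot, y to its left, z up, the work surface at z = 0. Lengths are in mm, angles in rad, forces in N, time in s.
With the tool pointing down it reaches from about 325 to 775 mm from the base axis. Payload 5.5 kg.
Tool frame: the origin (TCP) lies on the centre line of the jaws, within the pads' length; the fingertips stand 14 mm ahead of it and the grasp point (between the pads) lies 5 mm behind it; z points along the fingers, y is the line along which they close (so a half turn about z gives the same grasp; the last joint's range is limited). The gripper opens to 85 mm and grips with 20 to 120 N. Pads are 22 mm wide; open, the fingers measure 114 mm over their backs; the gripper's body (76 mm by 85 mm) begins 54 mm behind the grasp point. The pads swing forward as they close: fully open they stand 13 mm farther back than shut.
Start: joints at [1.104, 0.091, 1.231, -0, 1.82, -0.057], TCP at [239.061, 550.333, 245.275] pointing down, gripper open.
Joint ranges: [-2.87, 2.87], [-0.86, 2.18], [0.17, 2.46], [-1.51, 4.65], [0.06, 2.69], [-2.65, 2.65]. Speed limits (rad/s): [2.57, 2.57, 3.01, 3.14, 3.14, 3.14].

## Interface

Orientations are given as a unit quaternion [x, y, z, w].
In Python, from cell import robot gives the robot as it stands. The module is installed in compiled form; this text tells all that it offers.
- The arm moves only by the shell command python3 -m creep 'ROWS' [FORCE]. ROWS is a JSON object whose one key "targets" holds a list of rows, each an object of numbers: "rx", "ry", "rz": the turn, a rotation vector about the tool's x, y, z in degrees; "x", "y", "z": the shift along the tool's x, y, z in mm; "gripper": the opening, from -1 (shut) to 1 (fully open). A call has 1 to 20 rows; each row is the pose to reach, as a shift and turn from the pose commanded when the call began, along the tool's axes at that moment; what a row does not reach only later rows make up. A row lasts 1/8 s, in which the tool goes at most 62.5 mm and 10.7 degrees, less where a joint would pass 70% of its speed; a pose out of reach is approached as far as the arm can. A call with a gripper value outside its range is refused whole. The fingers move at their own pace and stop on an object; FORCE is the grip in N (left out, the last holds). Time passes only in rows, so rows that repeat a pose let the fingers close. It gives the time, the measured TCP pose, the force, the opening and the grip force at its end, in the units of the state.
- robot.read_state(): the state, without advancing time (a new reading comes with each control period).
- robot.read_camera(name): name is "scene" or "top"; returns the picture (420x560x3 uint8, blue, green, red); there is no depth.
- robot.camera_params(name): a dict with "fx", "fy", "cx", "cy" (pixels), "k1" (the pictures are not rectified: a ray, as slopes to the right and down, at radius r is drawn at 1 + k1 r^2 times it, then the intrinsics apply), "cam_to_world" (4x4, takes a point from camera to world coordinates). Camera axes: x right, y down, z forward; pixel columns grow to the right and rows downward; lengths in mm; the calibration is good to about 2 mm. A picture is of the moment at which its call begins. camera_params takes no time and is no camera call.
- robot.close_job(): hands the job in; it is judged then, once.
Trained networks look in the newest picture that a camera, given by its name, has taken for a name from the list of things; names that differ only in an ending like _2 or _b are one class to them, and where a whole thing is asked for, a point or a joint stands for the part that bears it (a point fixed in the world has none). Each returns a list of dicts, best first, with "p" (0 to 1); they miss things now and then, are a little off and sometimes report something else, mostly with a low value. They report only what shows in the picture. A call takes as long as a camera call. They do not tell look-alikes from the thing itself.
- robot.cut_out(camera, name): "region" (420x560 bool, what is visible of it) and "bbox" ([centre column, centre row, width, height] in pixels, round what is visible of it).
- robot.place_of(camera, name): "location" ([row, column] in pixels: a listed point, or the origin of a listed thing).
The state is a dict: "time": time; "joint_positions": joint angles; "joint_velocities": joint speeds; "joint_torque": joint torques, N m; "tool_pos": TCP position; "eef_rot": TCP orientation; "wrist_force": force on the tool from outside, world axes, zero at the start; "wrist_torque": the same for the moment, N m; "width": finger opening in mm; "grasp_force": force on a finger pad.
Only numpy, scipy, OpenCV 4.12 (cv2) and the standard library are available. Lean on these libraries where they do the work, as an engineer would, in place of code of your own. Each camera call takes 0.05 s, during which the arm holds its last target. There are 200 camera calls.

## Task

Set the pipe spool up for tacking with its fall towards the upright header stub. Stand the three V-supports upright in the channel, centred on its three marks with their V's in line with the channel, in order of height with the shortest next to the stub and the tallest farthest from it; then lay the pipe in all three V's with its plain end pointing at the stub and about 1 to 2 cm short of it, the hexagon union at the high end. Let go of everything and leave the brass block, the red-and-white magnet square and the tee coupon where they lie.

Things in the scene. Friction and masses are not known exactly. Their poses are not given: they have to be found in the camera images.
- stand_short: shortest of 3 steel V-supports alike but for height, upright, 0.35 kg. Origin: centre of underside. Foot 44 (x) x 52 (y) x 10 mm, stem 24 mm, head 24 (x) x 50 (y) mm with a shallow V (flanks rise 30 degrees) running along x; grip the head's flat sides, 50 mm apart across y, the top 32 mm. V bottom 62 mm, head top 76 mm above the underside. Half-turn symmetric
- stand_medium: the middle V-support: as stand_short, but V bottom 78 mm and top of the head 92 mm above the underside
- stand_tall: the tallest V-support: as stand_short, but V bottom 94 mm and top of the head 108 mm above the underside
- pipe: steel pipe 340 mm long, 34 mm diameter; dark hexagon union (36 mm long, 40 mm across flats, 46 over corners) on one end, other end plain. Lies with its axis 19 mm up. About 0.6 kg. Origin on the axis at the balance point, 212 mm from the plain end, 128 mm from the heavy union's end; x along the pipe to the PLAIN end. Once laid, the balance point is in the gap between middle and tall support
- channel: fixed aluminium channel, 310 mm long (x), about 75 mm over its flared lips, 12 mm high; floor 4 mm above the table and 60 mm wide: a support's 52 mm foot drops in, its y across the channel. Origin under its centre, x along it. Three black lines across it mark the stations at x = -95, 0 and +95 mm
- stub: fixed upright header stub: steel pipe 60 mm diameter, open top 120 mm up, on a round 90 mm foot flange. Origin: centre of underside. It stands off one end or the other of the channel (varies), on its centre line, 215 mm from the channel's centre; so the stations are 120, 215 and 310 mm from its axis
- brass_block: bystander: brass block 30 x 50 x 25 mm lying off the channel's other end, 215 mm from the channel's centre. Origin at the centre of its underside
- magnet_square_a: bystander: triangular red-and-white welding magnet, 95 x 95 x 16 mm, flat on the table. Origin at the centre of its underside
- tee_coupon: bystander: dark welded tee coupon 50 x 120 x 43 mm, left of the work. Origin at the centre of its underside
Not all that is in view belongs to the job. Leave any turquoise look-alike of the stand_tall alone.

How it is judged:
By the outcome, as a careful person would: the job done as asked, in the order asked, and still so for the second after the job is handed in, with the robot touching nothing.
It also fails if it takes over 112 s, if anything falls off the work surface, if the arm or the gripper's body presses on something with over 40 N, if the wrist force passes 120 N, or if a joint passes its speed limit or range.

## Working session

There is one attempt and no reset: what is moved stays moved. The work goes in short steps, Python scripts to look and compute and a shell command to move; the robot and the scene stay as the last step left them, time stands still between calls to the robot, and variables do not carry over. Pictures are saved under pics/ and viewed, at most 14 in all, crops included, and the job is handed in when it is done.

```bash
mkdir -p pics; python3 - <<'E'
from cell import robot
import cv2
for c in("scene","top"):
    im=robot.read_camera(c); cv2.imwrite(f"pics/{c}0.png",im); p=robot.camera_params(c); print(c,p)
    for n in("stand_short","stand_medium","stand_tall","pipe","channel","stub","brass_block","magnet_square_a","tee_coupon"):
        r=robot.cut_out(c,n); q=robot.place_of(c,n)
        print(n,[(round(d["p"],2),[round(float(v)) for v in d["bbox"]]) for d in r],[(round(d["p"],2),[round(float(v),1) for v in d["location"]]) for d in q])
s=robot.read_state();print(s)
E
```

```text
scene {'fx': 540.5655379381674, 'fy': 540.5655379381674, 'cx': 280.3896217998172, 'cy': 207.14982836510308, 'k1': -0.1668927752075743, 'cam_to_world': array([[ 8.63396204e-01, -2.93664785e-01,  4.10253567e-01,
        -6.63412742e+01],
       [-5.04515107e-01, -5.08003284e-01,  6.98138360e-01,
        -1.05125411e+03],
       [ 3.39150773e-03, -8.09749132e-01, -5.86766427e-01,
         9.06322508e+02],
       [ 0.00000000e+00,  0.00000000e+00,  0.00000000e+00,
         1.00000000e+00]])}
stand_short [(0.55, [222, 141, 16, 24])] [(0.56, [149.5, 220.3])]
stand_medium [(0.58, [299, 267, 26, 42])] [(0.92, [279.5, 301.8]), (0.34, [179.4, 204.8])]
stand_tall [(0.97, [207, 167, 21, 36]), (0.78, [233, 154, 16, 37]), (0.76, [187, 187, 24, 37])] [(0.9, [165.6, 189.7]), (0.83, [202.6, 182.5]), (0.66, [180.6, 205.5]), (0.62, [201.7, 312.5])]
pipe [(0.79, [218, 217, 105, 56]), (0.73, [222, 141, 16, 23])] [(0.81, [211.1, 234.4])]
channel [(0.87, [315, 201, 90, 58]), (0.25, [203, 168, 20, 39]), (0.21, [265, 166, 17, 18])] [(0.79, [201.1, 311.2])]
stub [(0.83, [366, 219, 38, 57])] [(0.72, [234.6, 36
[... 1636 characters left out ...]
163e+00,  9.11264890e-02,  1.23070915e+00,  5.18901881e-05,
        1.81980793e+00, -5.66808401e-02]), 'joint_velocities': array([-6.76669019e-04, -5.66900969e-04,  1.26290600e-03, -3.40482733e-04,
       -2.30050395e-03,  6.02976492e-05]), 'joint_torque': array([-9.29362177e-04, -4.58458900e+01, -4.18082678e+01, -1.73990029e-04,
        9.59563986e-04, -2.23879573e-05]), 'tool_pos': array([239.06102365, 550.33090575, 245.25417534]), 'eef_rot': array([ 2.03484461e-01,  9.79078175e-01, -1.80884225e-05, -3.08736346e-05]), 'wrist_force': array([ 0.36341463, -0.64783673, -0.45408274]), 'wrist_torque': array([ 0.00300801,  0.03718725, -0.03815709]), 'grasp_force': 0.0, 'width': 85.40939394382755}
```

View pics/scene0.png

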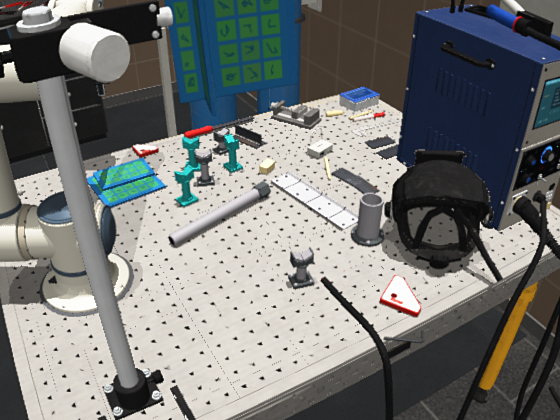

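View pics/top0.png

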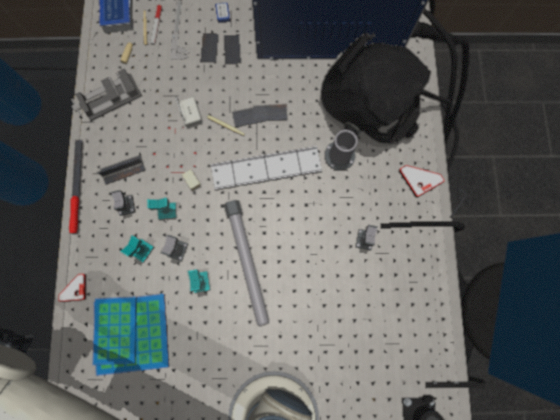

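The scene view shows grey stands at (302,267), (205,167) and (222,141), with turquoise look-alikes at (191,152), (233,153) and (186,187). In the top view the grey stands are at (368,237), (173,247) and (122,203), and the turquoise ones at (162,208), (137,247) and (199,281). The pipe's union end is at (234,208) and its plain end at (262,322). The stub is at (345,145) and the brass block at (191,180). I'll choose the grey ones and check them in close crops.

```bash
cat > h.py <<'E'
import numpy as np, cv2
from cell import robot
P={c:robot.camera_params(c) for c in("scene","top")}
def proj(c,X):
    p=P[c];T=np.linalg.inv(p["cam_to_world"]);X=np.atleast_2d(np.asarray(X,float));q=X@T[:3,:3].T+T[:3,3]
    s=q[:,:2]/q[:,2:];s=s*(1+p["k1"]*(s**2).sum(1,keepdims=True))
    return s*[p["fx"],p["fy"]]+[p["cx"],p["cy"]]
def back(c,u,v,z):
    p=P[c];d=(np.array([u,v])-[p["cx"],p["cy"]])/[p["fx"],p["fy"]];s=d.copy()
    for _ in range(20): s=d/(1+p["k1"]*(s@s))
    T=p["cam_to_world"];r=T[:3,:3]@[s[0],s[1],1];o=T[:3,3]
    return (o+r*(z-o[2])/r[2])[:2]
E
python3 - <<'E'
from h import *
t=cv2.imread("pics/top0.png");s=cv2.imread("pics/scene0.png")
def crop(im,x,y,w,h,k): return cv2.resize(im[y:y+h,x:x+w],None,fx=k,fy=k,interpolation=cv2.INTER_CUBIC)
a=crop(t,100,180,66,50,6);b=crop(t,145,225,66,50,6);c=crop(t,340,212,66,50,6);d=crop(s,190,120,66,50,6)
e=crop(s,180,145,66,50,6)
g=crop(s,270,240,66,50,6)
A=np.vstack([np.hstack([a,b]),np.hstack([c,g])]);cv2.imwrite("pics/c1.png",A)
B=crop(s,165,120,100,75,8);cv2.imwrite("pics/c2.png",B)
C=crop(t,185,130,186,75,4);C2=crop(t,185,200,93,65,4);C3=crop(t,185,265,93,65,4)
cv2.imwrite("pics/c3.png",np.vstack([C,np.hstack([C2,C3])]))
E
```

```text
(no output)
```

View pics/c1.png

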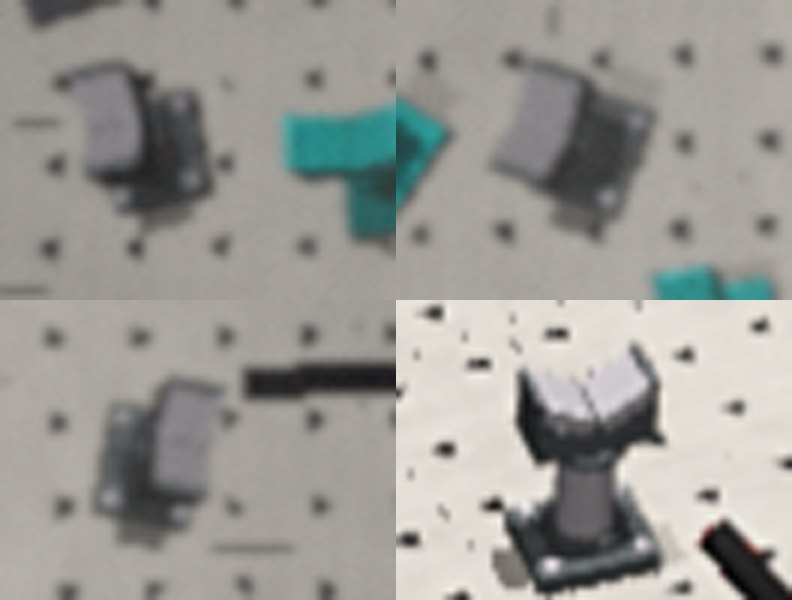

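View pics/c2.png

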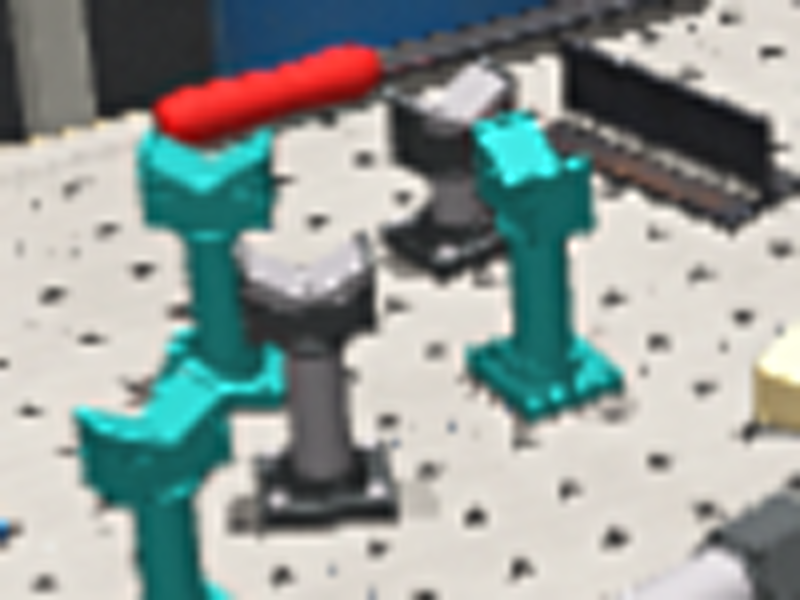

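View pics/c3.png

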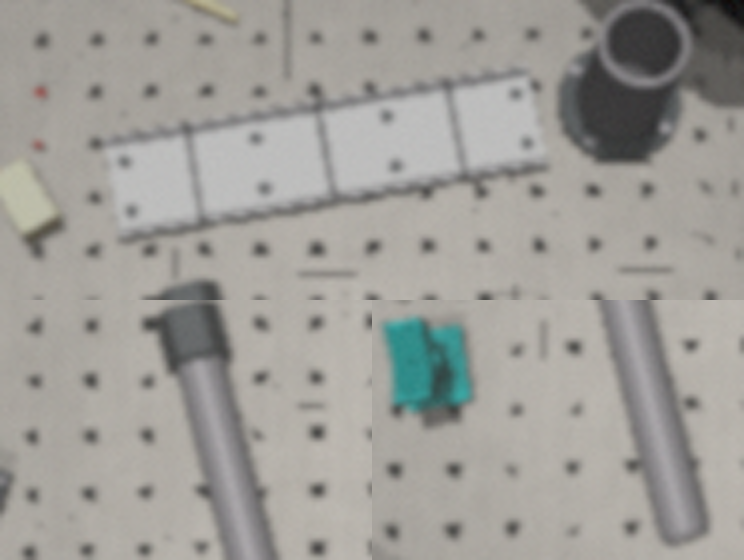

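The crops confirm the choice: the three grey supports are short at scene (222,141), tall at (205,167) and medium at (302,267). The channel marks' midpoints in the top view are about (234,174), (266.5,167.6) and (299,162), with the stub at the right end. Next I'll fit the poses.

```bash
python3 - <<'E'
from h import *
from scipy.optimize import least_squares
hc=[(-12,25),(12,25),(12,-25),(-12,-25)]
fc=[(-22,26),(22,26),(22,-26),(-22,-26)]
def fit(name,off,head,foot,scene=[]):
    # head: list of px, order around; foot list px any corner (nearest)
    H0=np.array(head)/6+off;F0=np.array(foot)/6+off
    best=None
    c=back("top",*H0.mean(0),85)
    a=back("top",*H0[0],85);b=back("top",*H0[3],85);d=a-b
    yaw0=np.arctan2(d[1],d[0])-np.pi/2
    for flip in(1,-1):
      def world(p,pts,z):
        R=np.array([[np.cos(p[2]),-np.sin(p[2])],[np.sin(p[2]),np.cos(p[2])]])
        q=(np.array(pts)*[flip,1])@R.T+p[:2];return np.c_[q,np.full(len(q),z)]
      def f(p):
        r=[proj("top",world(p,hc,p[3]))-H0]
        for cam,pts in(("top",F0),("scene",scene)):
            if len(pts)==0: continue
            q=np.vstack([proj(cam,world(p,fc,10)),proj(cam,world(p,fc,0))])if cam=="scene" else proj(cam,world(p,fc,10))
            r.append(np.array([q[np.argmin(((q-s)**2).sum(1))]-s for s in pts]))
        return np.vstack(r).ravel()
      s=least_squares(f,[*c,yaw0,85],x_scale=[10,10,.1,10])
      if best is None or s.cost<best.cost:best=s
    p=best.x
    print(name,p[:2].round(1),"yaw",np.degrees(p[2]).round(1),"H",p[3].round(1),"rms",np.sqrt(2*best.cost/len(best.fun)).round(2), "scene head px",proj("scene",[[p[0],p[1],p[3]]]).round(0))
fit("short",(100,180),[(68,80),(128,62),(143,165),(88,180)],[(195,92),(212,190),(122,213)])
fit("tall",(145,225),[(132,55),(189,80),(154,188),(96,165)],[(259,112),(209,238)])
fit("medium",(340,212),[(168,78),(222,88),(205,200),(152,190)],[(112,102),(95,208),(185,228)],np.array([(152,292),(264,265)])/6+(270,240))
m=[back("top",185+u/4,130+v/4,6) for u,v in((195.5,176),(326,150.5),(456.5,127.5))]
print("marks",np.round(m,1),np.linalg.norm(m[1]-m[0]),np.linalg.norm(m[2]-m[1]))
for k,(u,v) in {"c1":(104,142),"c2":(120,240),"c3":(527,72),"c4":(548,163)}.items(): print(k,back("top",185+u/4,130+v/4,10).round(1))
print("stub top",back("top",185+644/4,130+43/4,120).round(1))
jn=back("top",234.75,215.5,22);pe=back("top",263.2,322.0,17);print("pipe joint,plain",jn.round(1),pe.round(1),np.linalg.norm(jn-pe))
E
```

```text
short [562.2 403.6] yaw -76.2 H 73.6 rms 0.49 scene head px [[221. 131.]]
tall [434.3 255.7] yaw -110.1 H 104.6 rms 1.09 scene head px [[203. 152.]]
medium [ 458.  -259.8] yaw -101.5 H 87.6 rms 0.44 scene head px [[302. 253.]]
marks [[651.  102.7]
 [668.8   9.6]
 [685.  -84.2]] 94.82832000929814 95.13964875357422
c1 [676.  167.8]
c2 [603.5 155.1]
c3 [ 725.  -135.8]
c4 [ 656.3 -148.5]
stub top [ 703.4 -202. ]
pipe joint,plain [527.   97.6] [241.7  21.3] 295.36050685766816
```

```bash
cat >> h.py <<'E'
from scipy.spatial.transform import Rotation as Ro
def go(seq,grasp=None):
    """seq: list of (x,y,z,yawY_deg,tilt_deg about tool y); prints shift/turn in current tool axes"""
    s=robot.read_state();R0=Ro.from_quat(s["eef_rot"]);p0=s["tool_pos"]
    print("t",round(s["time"],2),"tcp",p0.round(1),"w",round(s["width"],1),"F",s["wrist_force"].round(1),"j6",s["joint_positions"][5].round(2))
    for x,y,z,a,t in seq:
        a=np.radians(a);Y=np.array([np.cos(a),np.sin(a),0]);Z=np.array([0,0,-1.]);X=np.cross(Y,Z)
        R=Ro.from_matrix(np.c_[X,Y,Z])*Ro.from_euler("y",t,degrees=True)
        d=R0.inv().apply(np.array([x,y,z])-p0);r=(R0.inv()*R).as_rotvec(degrees=True)
        print("shift",d.round(1),"turn",r.round(1))
def at():
    s=robot.read_state();R=Ro.from_quat(s["eef_rot"]).as_matrix();print("yawY",np.degrees(np.arctan2(R[1,1],R[0,1])).round(2))
E
python3 - <<'E'
from h import *
for u,v in((162,205),(135,246),(198,277)):print(back("top",u,v,105).round(0))
at();go([(562,404,180,13.8,0),(562,404,62,13.8,0)])
E
```

```text
[540. 277.]
[435. 340.]
[356. 179.]
yawY 66.52
t 1.9 tcp [239.1 550.3 245.3] w 85.4 F [ 0.4 -0.6 -0.5] j6 -0.06
shift [-354.5   -5.5   65.2] turn [-0.  -0.  52.7]
shift [-354.5   -5.5  183.2] turn [-0.  -0.  52.7]
```

```bash
python3 -m creep '{"targets":[{"x":-60,"y":-1,"z":20,"rz":9,"gripper":1},{"x":-120,"y":-2,"z":40,"rz":18,"gripper":1},{"x":-180,"y":-3,"z":65,"rz":27,"gripper":1},{"x":-240,"y":-4,"z":65,"rz":36,"gripper":1},{"x":-300,"y":-5,"z":65,"rz":45,"gripper":1},{"x":-354.5,"y":-5.5,"z":65,"rz":52.7,"gripper":1},{"x":-354.5,"y":-5.5,"z":65,"rz":52.7,"gripper":1},{"x":-354.5,"y":-5.5,"z":65,"rz":52.7,"gripper":1},{"x":-354.5,"y":-5.5,"z":65,"rz":52.7,"gripper":1}]}' 60
python3 - <<'E'
from h import *
at();go([(562,404,62,13.8,0)])
im=robot.read_camera("scene");cv2.imwrite("pics/s1.png",cv2.resize(im[60:190,150:310],None,fx=5,fy=4.5))
E
```

```text
yawY 66.52
t 1.9 tcp [239.1 550.3 245.3] w 85.4 F [ 0.4 -0.6 -0.5] j6 -0.06
shift [-354.5   -5.5  183.2] turn [-0.  -0.  52.7]invalid input
```

View pics/s1.png

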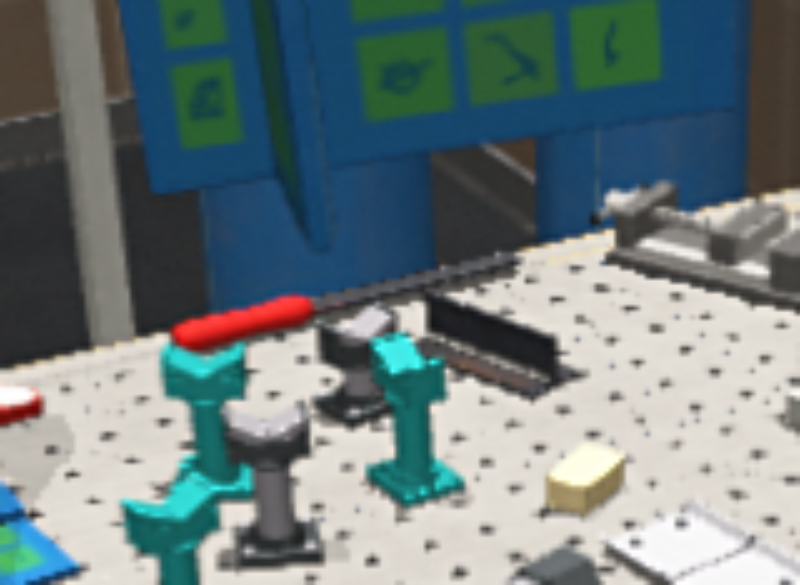

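The move was refused, so the arm is out of view and nothing has changed. The rows probably need every key.

```bash
python3 -m creep '{"targets":[{"x":-60,"y":-1,"z":20,"rx":0,"ry":0,"rz":9,"gripper":1},{"x":-120,"y":-2,"z":40,"rx":0,"ry":0,"rz":18,"gripper":1},{"x":-180,"y":-3,"z":65,"rx":0,"ry":0,"rz":27,"gripper":1},{"x":-240,"y":-4,"z":65,"rx":0,"ry":0,"rz":36,"gripper":1},{"x":-300,"y":-5,"z":65,"rx":0,"ry":0,"rz":45,"gripper":1},{"x":-354.5,"y":-5.5,"z":65,"rx":0,"ry":0,"rz":52.7,"gripper":1},{"x":-354.5,"y":-5.5,"z":65,"rx":0,"ry":0,"rz":52.7,"gripper":1},{"x":-354.5,"y":-5.5,"z":65,"rx":0,"ry":0,"rz":52.7,"gripper":1}]}' 60
python3 - <<'E'
from h import *
at();go([(562,404,62,13.8,0)])
E
```

```text
time: 2.95
tool_pos: [561.7, 404.2, 179.9]
eef_rot: [0.617, 0.787, -0.0, -0.0]
wrist_force: [-0.5, -0.0, 0.1]
width: 85.1
grasp_force: 0.0
yawY 13.86
t 2.95 tcp [561.7 404.2 179.9] w 85.1 F [-0.5 -0.   0.1] j6 0.33
shift [ -0.3   0.4 117.9] turn [-0.1 -0.   0.1]
```

```bash
python3 -m creep '{"targets":[{"x":0,"y":0,"z":50,"rx":0,"ry":0,"rz":0,"gripper":1},{"x":0,"y":0,"z":90,"rx":0,"ry":0,"rz":0,"gripper":1},{"x":0,"y":0,"z":117,"rx":0,"ry":0,"rz":0,"gripper":1},{"x":0,"y":0,"z":117,"rx":0,"ry":0,"rz":0,"gripper":1}]}' 60
python3 - <<'E'
from h import *
at();go([])
im=robot.read_camera("scene");im2=robot.read_camera("top")
cv2.imwrite("pics/s2.png",np.hstack([cv2.resize(im[80:180,170:270],(400,400)),cv2.resize(im2[150:250,70:170],(400,400))]))
E
```

```text
time: 3.45
tool_pos: [559.1, 404.4, 60.4]
eef_rot: [0.616, 0.788, -0.003, -0.001]
wrist_force: [0.4, -0.2, 0.7]
width: 85.4
grasp_force: 0.0
yawY 13.98
t 3.45 tcp [559.1 404.4  60.4] w 85.4 F [ 0.4 -0.2  0.7] j6 0.33
```

View pics/s2.png

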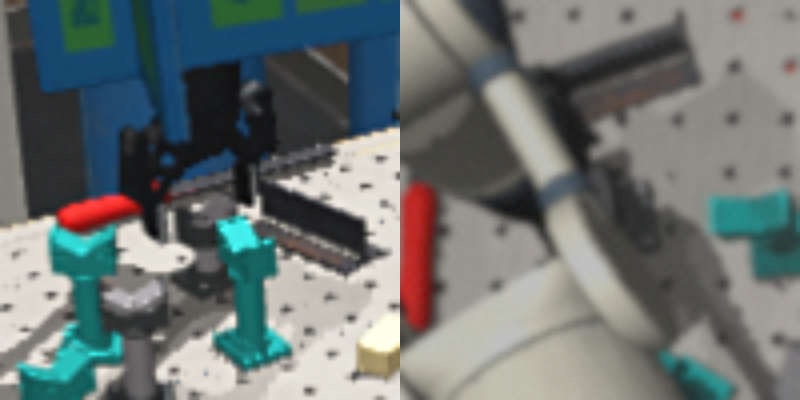

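The jaws straddle the short stand's head. Closing.

```bash
python3 -m creep '{"targets":[{"x":0,"y":0,"z":0,"rx":0,"ry":0,"rz":0,"gripper":0.4},{"x":0,"y":0,"z":0,"rx":0,"ry":0,"rz":0,"gripper":0.3},{"x":0,"y":0,"z":0,"rx":0,"ry":0,"rz":0,"gripper":-0.2},{"x":0,"y":0,"z":0,"rx":0,"ry":0,"rz":0,"gripper":-0.2},{"x":0,"y":0,"z":0,"rx":0,"ry":0,"rz":0,"gripper":-0.2},{"x":0,"y":0,"z":0,"rx":0,"ry":0,"rz":0,"gripper":-0.2}]}' 60
python3 - <<'E'
from h import *
at();go([(562,404,62,13.8,0),(562,404,230,13.8,0),(684.3,-84.2,230,9.7,0)])
E
```

```text
time: 4.3
tool_pos: [563.0, 404.6, 65.4]
eef_rot: [0.617, 0.787, 0.002, 0.001]
wrist_force: [0.7, 0.8, 6.0]
width: 49.3
grasp_force: 62.6
yawY 13.81
t 4.3 tcp [563.  404.6  65.4] w 49.3 F [0.7 0.8 6. ] j6 0.33
shift [-0.4 -1.1  3.4] turn [ 0.2 -0.1  0. ]
shift [-1.000e-01 -5.000e-01 -1.646e+02] turn [ 0.2 -0.1  0. ]
shift [-503.4    1.7 -165.2] turn [ 0.2 -0.1  4.1]
```

```bash
python3 -m creep '{"targets":[{"x":0,"y":0,"z":-20,"rx":0,"ry":0,"rz":0,"gripper":-0.2},{"x":0,"y":0,"z":-60,"rx":0,"ry":0,"rz":0,"gripper":-0.2},{"x":0,"y":0,"z":-110,"rx":0,"ry":0,"rz":0,"gripper":-0.2},{"x":-20,"y":0,"z":-150,"rx":0,"ry":0,"rz":0,"gripper":-0.2},{"x":-60,"y":0,"z":-165,"rx":0,"ry":0,"rz":1,"gripper":-0.2},{"x":-110,"y":0,"z":-165,"rx":0,"ry":0,"rz":1,"gripper":-0.2},{"x":-160,"y":0,"z":-165,"rx":0,"ry":0,"rz":1,"gripper":-0.2},{"x":-210,"y":0,"z":-165,"rx":0,"ry":0,"rz":2,"gripper":-0.2},{"x":-260,"y":0,"z":-165,"rx":0,"ry":0,"rz":2,"gripper":-0.2},{"x":-310,"y":1,"z":-165,"rx":0,"ry":0,"rz":3,"gripper":-0.2},{"x":-360,"y":1,"z":-165,"rx":0,"ry":0,"rz":3,"gripper":-0.2},{"x":-410,"y":1,"z":-165,"rx":0,"ry":0,"rz":4,"gripper":-0.2},{"x":-460,"y":1.7,"z":-165,"rx":0,"ry":0,"rz":4,"gripper":-0.2},{"x":-490,"y":1.7,"z":-165,"rx":0,"ry":0,"rz":4,"gripper":-0.2},{"x":-503,"y":1.7,"z":-165,"rx":0,"ry":0,"rz":4,"gripper":-0.2},{"x":-503,"y":1.7,"z":-165,"rx":0,"ry":0,"rz":4,"gripper":-0.2},{"x":-503,"y":1.7,"z":-165,"rx":0,"ry":0,"rz":4,"gripper":-0.2},{"x":-503,"y":1.7,"z":-165,"rx":0,"ry":0,"rz":4,"gripper":-0.2}]}'
python3 - <<'E'
from h import *
at();go([(684.3,-84.2,110,9.7,0),(684.3,-84.2,67,9.7,0)])
im=robot.read_camera("scene");im2=robot.read_camera("top")
cv2.imwrite("pics/s3.png",np.hstack([cv2.resize(im[80:260,250:430],(400,400)),cv2.resize(im2[100:220,230:350],(400,400))]))
E
```

```text
time: 6.55
tool_pos: [683.7, -82.5, 228.6]
eef_rot: [0.643, 0.766, 0.0, -0.0]
wrist_force: [0.4, -0.7, -2.9]
width: 48.6
grasp_force: 63.0
yawY 9.92
t 6.55 tcp [683.7 -82.5 228.6] w 48.6 F [ 0.4 -0.7 -2.9] j6 -0.34
shift [ -1.8   0.2 118.6] turn [ 0.  -0.   0.2]
shift [ -1.8   0.2 161.6] turn [ 0.  -0.   0.2]
```

View pics/s3.png

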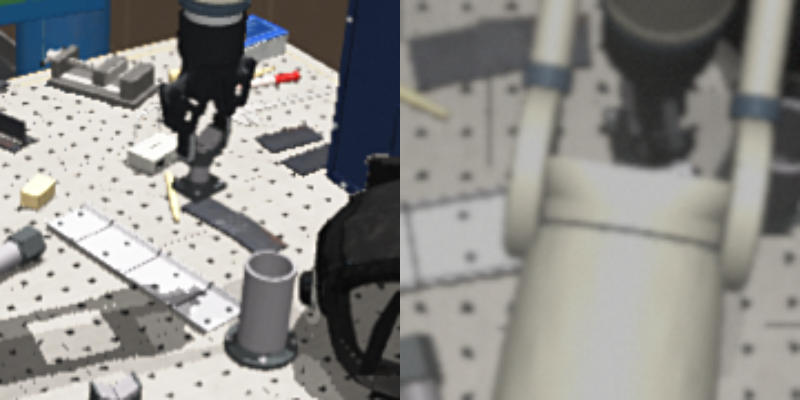

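```bash
python3 -m creep '{"targets":[{"x":-1.8,"y":0,"z":45,"rx":0,"ry":0,"rz":0,"gripper":-0.2},{"x":-1.8,"y":0,"z":90,"rx":0,"ry":0,"rz":0,"gripper":-0.2},{"x":-1.8,"y":0,"z":125,"rx":0,"ry":0,"rz":0,"gripper":-0.2},{"x":-1.8,"y":0,"z":145,"rx":0,"ry":0,"rz":0,"gripper":-0.2},{"x":-1.8,"y":0,"z":150,"rx":0,"ry":0,"rz":0,"gripper":-0.2},{"x":-1.8,"y":0,"z":155,"rx":0,"ry":0,"rz":0,"gripper":-0.2},{"x":-1.8,"y":0,"z":155,"rx":0,"ry":0,"rz":0,"gripper":-0.2}]}'
python3 - <<'E'
from h import *
at();go([(684.3,-84.2,67,9.7,0)])
im=robot.read_camera("scene")
cv2.imwrite("pics/s4.png",cv2.resize(im[130:260,270:400],(600,600),interpolation=cv2.INTER_CUBIC))
# predicted foot corners if ideal at station
u=np.array([.1685,-.9857]);n=np.array([.9857,.1685]);S=np.array([684.3,-84.2])
for a,b in((22,26),(22,-26),(-22,26),(-22,-26)):
    q=S+a*u+b*n;print((proj("scene",[[*q,9]])[0]-[270,130]).round(1)*600/130)
E
```

```text
time: 7.52
tool_pos: [684.8, -85.9, 74.8]
eef_rot: [0.644, 0.765, 0.001, 0.001]
wrist_force: [-0.6, -0.2, -4.9]
width: 48.4
grasp_force: 62.9
yawY 9.82
t 7.53 tcp [684.8 -85.9  74.8] w 48.4 F [-0.6 -0.2 -4.9] j6 -0.35
shift [ 1.7 -0.2  7.8] turn [0.1 0.  0.1]
[363.23076923 380.76923077]
[302.30769231 414.        ]
[312.         348.46153846]
[251.07692308 380.30769231]
```

View pics/s4.png

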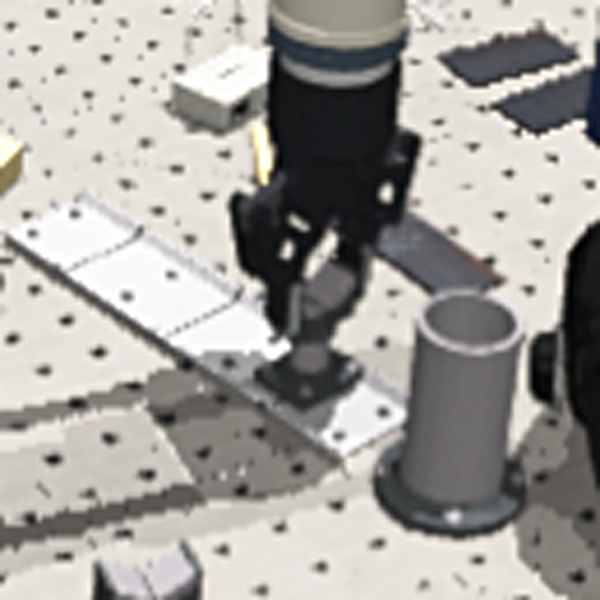

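The foot sits over the floor within about 1 mm of the prediction. Lowering it.

```bash
python3 -m creep '{"targets":[{"x":0,"y":0,"z":2,"rx":0,"ry":0,"rz":0,"gripper":-0.2},{"x":0,"y":0,"z":4,"rx":0,"ry":0,"rz":0,"gripper":-0.2},{"x":0,"y":0,"z":6,"rx":0,"ry":0,"rz":0,"gripper":-0.2},{"x":0,"y":0,"z":6,"rx":0,"ry":0,"rz":0,"gripper":-0.2},{"x":0,"y":0,"z":6,"rx":0,"ry":0,"rz":0,"gripper":-0.2}]}'
python3 - <<'E'
from h import *
at();go([(684.3,-84.2,67,9.7,0)])
E
```

```text
time: 8.2
tool_pos: [684.4, -85.9, 69.3]
eef_rot: [0.644, 0.765, 0.0, 0.001]
wrist_force: [-3.4, 0.0, 5.3]
width: 49.1
grasp_force: 63.9
yawY 9.82
t 8.2 tcp [684.4 -85.9  69.3] w 49.1 F [-3.4  0.   5.3] j6 -0.35
shift [1.7 0.2 2.3] turn [0.1 0.  0.1]
```

```bash
python3 -m creep '{"targets":[{"x":1.5,"y":0,"z":0,"rx":0,"ry":0,"rz":0,"gripper":-0.2},{"x":1.5,"y":0,"z":0,"rx":0,"ry":0,"rz":0,"gripper":-0.2},{"x":1.5,"y":0,"z":0,"rx":0,"ry":0,"rz":0,"gripper":0.3},{"x":1.5,"y":0,"z":0,"rx":0,"ry":0,"rz":0,"gripper":0.5},{"x":1.5,"y":0,"z":0,"rx":0,"ry":0,"rz":0,"gripper":0.8},{"x":1.5,"y":0,"z":0,"rx":0,"ry":0,"rz":0,"gripper":0.8},{"x":1.5,"y":0,"z":-20,"rx":0,"ry":0,"rz":0,"gripper":0.8},{"x":1.5,"y":0,"z":-60,"rx":0,"ry":0,"rz":0,"gripper":0.8},{"x":1.5,"y":0,"z":-110,"rx":0,"ry":0,"rz":0,"gripper":0.8},{"x":1.5,"y":0,"z":-150,"rx":0,"ry":0,"rz":0,"gripper":0.8}]}'
python3 - <<'E'
from h import *
at();go([(458,-260,220,-11.5,0),(458,-260,78,-11.5,0)])
E
```

```text
time: 9.45
tool_pos: [684.1, -84.3, 221.9]
eef_rot: [0.644, 0.765, 0.001, 0.002]
wrist_force: [0.8, -0.2, 0.1]
width: 77.0
grasp_force: 0.0
yawY 9.82
t 9.45 tcp [684.1 -84.3 221.9] w 77.0 F [ 0.8 -0.2  0.1] j6 -0.34
shift [-134.6 -252.8    1.1] turn [ 0.2  0.  21.3]
shift [-134.4 -253.3  143.1] turn [ 0.2  0.  21.3]
```

```bash
python3 -m creep '{"targets":[{"x":-20,"y":-45,"z":0,"rx":0,"ry":0,"rz":4,"gripper":0.9},{"x":-45,"y":-90,"z":0,"rx":0,"ry":0,"rz":8,"gripper":0.9},{"x":-70,"y":-135,"z":0,"rx":0,"ry":0,"rz":12,"gripper":0.9},{"x":-95,"y":-180,"z":0,"rx":0,"ry":0,"rz":16,"gripper":0.9},{"x":-120,"y":-225,"z":0,"rx":0,"ry":0,"rz":20,"gripper":0.9},{"x":-134.5,"y":-253,"z":10,"rx":0,"ry":0,"rz":21.3,"gripper":0.9},{"x":-134.5,"y":-253,"z":50,"rx":0,"ry":0,"rz":21.3,"gripper":0.9},{"x":-134.5,"y":-253,"z":95,"rx":0,"ry":0,"rz":21.3,"gripper":0.9},{"x":-134.5,"y":-253,"z":105,"rx":0,"ry":0,"rz":21.3,"gripper":0.9},{"x":-134.5,"y":-253,"z":105,"rx":0,"ry":0,"rz":21.3,"gripper":0.9},{"x":-134.5,"y":-253,"z":105,"rx":0,"ry":0,"rz":21.3,"gripper":0.9}]}'
python3 - <<'E'
from h import *
at();go([(458,-260,78,-11.5,0)])
im=robot.read_camera("scene");im2=robot.read_camera("top")
cv2.imwrite("pics/s5.png",np.hstack([cv2.resize(im[180:300,240:360],(400,400)),cv2.resize(im[130:250,290:410],(400,400))]))
E
```

```text
time: 10.82
tool_pos: [458.6, -260.5, 115.1]
eef_rot: [0.774, 0.633, 0.001, 0.002]
wrist_force: [-0.0, -0.2, 0.0]
width: 80.9
grasp_force: 0.0
yawY -11.46
t 10.82 tcp [ 458.6 -260.5  115.1] w 80.9 F [-0.  -0.2  0. ] j6 -0.38
shift [ 0.4 -0.9 37.1] turn [0.2 0.1 0. ]
```

View pics/s5.png

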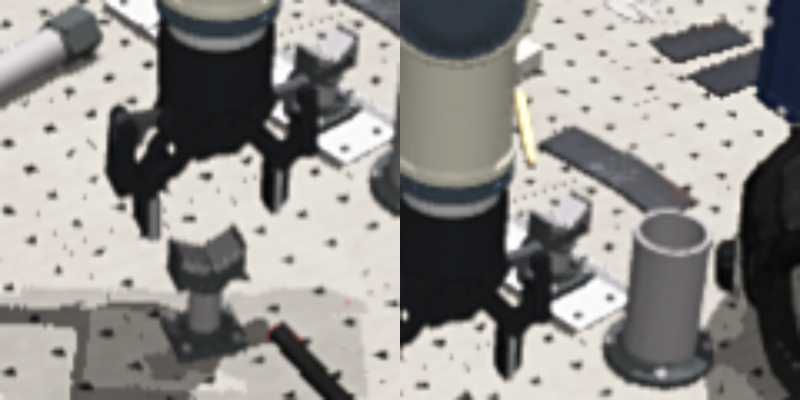

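The short stand is upright in the channel, and the open jaws are centred over the medium head at about (208,250) in the left crop. Descending to grip and lift.

```bash
python3 -m creep '{"targets":[{"x":0,"y":-0.5,"z":20,"rx":0,"ry":0,"rz":0,"gripper":0.9},{"x":0,"y":-0.5,"z":36,"rx":0,"ry":0,"rz":0,"gripper":0.9},{"x":0,"y":-0.5,"z":36,"rx":0,"ry":0,"rz":0,"gripper":0.9},{"x":0,"y":-0.5,"z":36,"rx":0,"ry":0,"rz":0,"gripper":0.4},{"x":0,"y":-0.5,"z":36,"rx":0,"ry":0,"rz":0,"gripper":0.2},{"x":0,"y":-0.5,"z":36,"rx":0,"ry":0,"rz":0,"gripper":-0.2},{"x":0,"y":-0.5,"z":36,"rx":0,"ry":0,"rz":0,"gripper":-0.2},{"x":0,"y":-0.5,"z":36,"rx":0,"ry":0,"rz":0,"gripper":-0.2},{"x":0,"y":-0.5,"z":36,"rx":0,"ry":0,"rz":0,"gripper":-0.2}]}' 60
python3 - <<'E'
from h import *
at();go([(458,-260,78,-11.5,0),(458,-260,265,-11.5,0),(668.4,9.4,265,9.7,0)])
E
```

```text
time: 12.05
tool_pos: [457.6, -260.2, 77.3]
eef_rot: [0.774, 0.633, 0.0, 0.001]
wrist_force: [1.6, -1.9, 6.9]
width: 49.0
grasp_force: 63.3
yawY -11.48
t 12.05 tcp [ 457.6 -260.2   77.3] w 49.0 F [ 1.6 -1.9  6.9] j6 -0.38
shift [ 0.3  0.3 -0.7] turn [0.1 0.  0. ]
shift [   0.2    0.7 -187.7] turn [0.1 0.  0. ]
shift [ 306.   153.3 -187.6] turn [  0.1   0.1 -21.2]
```

```bash
python3 -m creep '{"targets":[{"x":0,"y":0,"z":-20,"rx":0,"ry":0,"rz":0,"gripper":-0.2},{"x":0,"y":0,"z":-60,"rx":0,"ry":0,"rz":0,"gripper":-0.2},{"x":0,"y":0,"z":-110,"rx":0,"ry":0,"rz":0,"gripper":-0.2},{"x":30,"y":15,"z":-150,"rx":0,"ry":0,"rz":-2,"gripper":-0.2},{"x":75,"y":38,"z":-165,"rx":0,"ry":0,"rz":-5,"gripper":-0.2},{"x":120,"y":60,"z":-165,"rx":0,"ry":0,"rz":-8,"gripper":-0.2},{"x":165,"y":82,"z":-165,"rx":0,"ry":0,"rz":-11,"gripper":-0.2},{"x":210,"y":105,"z":-165,"rx":0,"ry":0,"rz":-14,"gripper":-0.2},{"x":255,"y":128,"z":-165,"rx":0,"ry":0,"rz":-17,"gripper":-0.2},{"x":290,"y":145,"z":-165,"rx":0,"ry":0,"rz":-20,"gripper":-0.2},{"x":306,"y":153,"z":-150,"rx":0,"ry":0,"rz":-21.2,"gripper":-0.2},{"x":306,"y":153,"z":-110,"rx":0,"ry":0,"rz":-21.2,"gripper":-0.2},{"x":306,"y":153,"z":-70,"rx":0,"ry":0,"rz":-21.2,"gripper":-0.2},{"x":306,"y":153,"z":-30,"rx":0,"ry":0,"rz":-21.2,"gripper":-0.2},{"x":306,"y":153,"z":-18,"rx":0,"ry":0,"rz":-21.2,"gripper":-0.2},{"x":306,"y":153,"z":-18,"rx":0,"ry":0,"rz":-21.2,"gripper":-0.2},{"x":306,"y":153,"z":-18,"rx":0,"ry":0,"rz":-21.2,"gripper":-0.2}]}'
python3 - <<'E'
from h import *
at();go([(668.4,9.4,82,9.7,0)])
im=robot.read_camera("scene")
cv2.imwrite("pics/s6.png",cv2.resize(im[130:260,270:400],(600,600),interpolation=cv2.INTER_CUBIC))
u=np.array([.1685,-.9857]);n=np.array([.9857,.1685])
for S,z in(((668.4,9.4),20),((684.3,-84.2),14)):
  for a,b in((22,26),(22,-26),(-22,26),(-22,-26)):
    q=np.array(S)+a*u+b*n;print(((proj("scene",[[*q,z]])[0]-[270,130])*600/130).round(0))
E
```

```text
time: 14.18
tool_pos: [668.9, 9.3, 96.9]
eef_rot: [0.645, 0.764, 0.001, 0.001]
wrist_force: [-0.1, -0.7, -3.8]
width: 49.2
grasp_force: 63.5
yawY 9.7
t 14.18 tcp [668.9   9.3  96.9] w 49.2 F [-0.1 -0.7 -3.8] j6 -0.21
shift [ 0.2 -0.5 14.9] turn [0.2 0.  0. ]
[256. 298.]
[195. 328.]
[208. 267.]
[147. 297.]
[364. 374.]
[303. 407.]
[313. 342.]
[252. 374.]
```

View pics/s6.png

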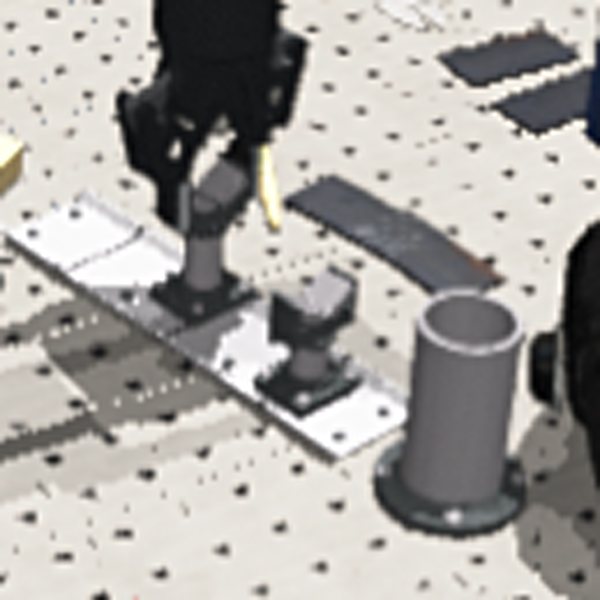

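```bash
python3 -m creep '{"targets":[{"x":0,"y":-0.5,"z":5,"rx":0,"ry":0,"rz":0,"gripper":-0.2},{"x":0,"y":-0.5,"z":9,"rx":0,"ry":0,"rz":0,"gripper":-0.2},{"x":0,"y":-0.5,"z":12,"rx":0,"ry":0,"rz":0,"gripper":-0.2},{"x":0,"y":-0.5,"z":15,"rx":0,"ry":0,"rz":0,"gripper":-0.2},{"x":0,"y":-0.5,"z":15,"rx":0,"ry":0,"rz":0,"gripper":-0.2},{"x":0,"y":-0.5,"z":15,"rx":0,"ry":0,"rz":0,"gripper":-0.2}]}'
python3 - <<'E'
from h import *
at();go([(668.4,9.4,82,9.7,0)])
E
```

```text
time: 14.98
tool_pos: [667.4, 9.5, 81.3]
eef_rot: [0.645, 0.764, 0.0, 0.0]
wrist_force: [-3.5, -0.1, 5.2]
width: 48.8
grasp_force: 64.6
yawY 9.72
t 14.97 tcp [667.4   9.5  81.3] w 48.8 F [-3.5 -0.1  5.2] j6 -0.21
shift [-0.2  1.  -0.7] turn [0. 0. 0.]
```

Seated: TCP z is 81.3, which is the grasp height plus 4. Releasing and going to the tall stand.

```bash
python3 -m creep '{"targets":[{"x":0,"y":0,"z":0,"rx":0,"ry":0,"rz":0,"gripper":0.3},{"x":0,"y":0,"z":0,"rx":0,"ry":0,"rz":0,"gripper":0.5},{"x":0,"y":0,"z":0,"rx":0,"ry":0,"rz":0,"gripper":0.8},{"x":0,"y":0,"z":0,"rx":0,"ry":0,"rz":0,"gripper":0.8},{"x":0,"y":0,"z":-20,"rx":0,"ry":0,"rz":0,"gripper":0.8},{"x":0,"y":0,"z":-60,"rx":0,"ry":0,"rz":0,"gripper":0.8},{"x":0,"y":0,"z":-110,"rx":0,"ry":0,"rz":0,"gripper":0.8},{"x":0,"y":0,"z":-150,"rx":0,"ry":0,"rz":0,"gripper":0.8}]}'
python3 - <<'E'
from h import *
at();go([(434.3,255.7,230,-20.1,0),(434.3,255.7,94,-20.1,0)])
E
```

```text
time: 15.98
tool_pos: [667.6, 9.5, 233.8]
eef_rot: [0.645, 0.764, 0.001, 0.002]
wrist_force: [-0.5, 0.0, -0.2]
width: 76.9
grasp_force: 0.0
yawY 9.72
t 15.97 tcp [667.6   9.5 233.8] w 76.9 F [-0.5  0.  -0.2] j6 -0.21
shift [ 282.1 -188.4    2.8] turn [ 0.2 -0.  29.8]
shift [ 282.2 -188.9  138.8] turn [ 0.2 -0.  29.8]
```

```bash
python3 -m creep '{"targets":[{"x":45,"y":-30,"z":0,"rx":0,"ry":0,"rz":5,"gripper":0.8},{"x":90,"y":-60,"z":0,"rx":0,"ry":0,"rz":10,"gripper":0.8},{"x":135,"y":-90,"z":0,"rx":0,"ry":0,"rz":15,"gripper":0.8},{"x":180,"y":-120,"z":0,"rx":0,"ry":0,"rz":20,"gripper":0.8},{"x":225,"y":-150,"z":0,"rx":0,"ry":0,"rz":25,"gripper":0.8},{"x":265,"y":-177,"z":0,"rx":0,"ry":0,"rz":28,"gripper":0.8},{"x":282,"y":-188.5,"z":30,"rx":0,"ry":0,"rz":29.8,"gripper":0.8},{"x":282,"y":-188.5,"z":70,"rx":0,"ry":0,"rz":29.8,"gripper":0.8},{"x":282,"y":-188.5,"z":90,"rx":0,"ry":0,"rz":29.8,"gripper":0.8},{"x":282,"y":-188.5,"z":90,"rx":0,"ry":0,"rz":29.8,"gripper":0.8},{"x":282,"y":-188.5,"z":90,"rx":0,"ry":0,"rz":29.8,"gripper":0.8}]}'
python3 - <<'E'
from h import *
at();go([(434.3,255.7,94,-20.1,0)])
im=robot.read_camera("scene");im2=robot.read_camera("top")
cv2.imwrite("pics/s7.png",np.hstack([cv2.resize(im[90:210,150:270],(400,400)),cv2.resize(im[130:250,270:390],(400,400))]))
E
```

```text
time: 17.35
tool_pos: [434.9, 255.7, 141.3]
eef_rot: [0.82, 0.573, 0.001, 0.0]
wrist_force: [-0.6, 1.0, -0.2]
width: 76.8
grasp_force: 0.0
yawY -20.12
t 17.35 tcp [434.9 255.7 141.3] w 76.8 F [-0.6  1.  -0.2] j6 0.82
shift [-0.3 -0.7 47.3] turn [ 0.1 -0.1 -0. ]
```

View pics/s7.png

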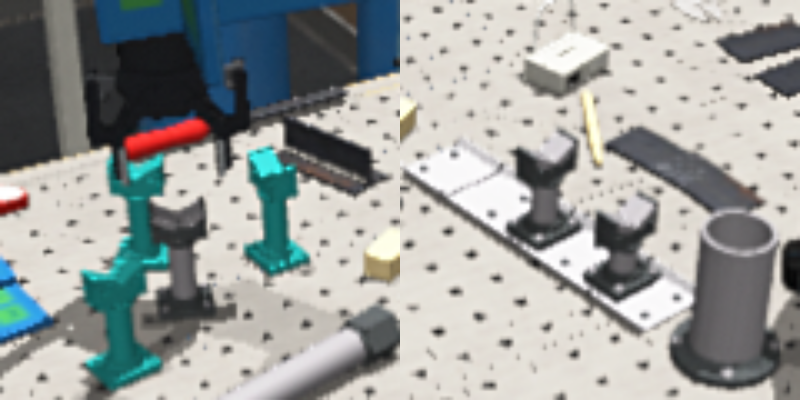

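The short and medium stands are upright at their marks. The jaws hover over the tall grey head at about (180,215) in the left crop, clear of the turquoise ones. Gripping.

```bash
python3 -m creep '{"targets":[{"x":0,"y":0.5,"z":20,"rx":0,"ry":0,"rz":0,"gripper":0.8},{"x":0,"y":0.5,"z":38,"rx":0,"ry":0,"rz":0,"gripper":0.8},{"x":0,"y":0.5,"z":46,"rx":0,"ry":0,"rz":0,"gripper":0.8},{"x":0,"y":0.5,"z":46,"rx":0,"ry":0,"rz":0,"gripper":0.8},{"x":0,"y":0.5,"z":46,"rx":0,"ry":0,"rz":0,"gripper":0.4},{"x":0,"y":0.5,"z":46,"rx":0,"ry":0,"rz":0,"gripper":0.2},{"x":0,"y":0.5,"z":46,"rx":0,"ry":0,"rz":0,"gripper":-0.2},{"x":0,"y":0.5,"z":46,"rx":0,"ry":0,"rz":0,"gripper":-0.2},{"x":0,"y":0.5,"z":46,"rx":0,"ry":0,"rz":0,"gripper":-0.2},{"x":0,"y":0.5,"z":46,"rx":0,"ry":0,"rz":0,"gripper":-0.2}]}' 60
python3 - <<'E'
from h import *
at();go([(434.3,255.7,94,-20.1,0),(652.4,103,265,9.7,0)])
E
```

```text
time: 18.7
tool_pos: [435.2, 255.7, 94.5]
eef_rot: [0.82, 0.573, 0.001, 0.0]
wrist_force: [1.5, 0.5, 6.0]
width: 49.1
grasp_force: 63.2
yawY -20.09
t 18.7 tcp [435.2 255.7  94.5] w 49.1 F [1.5 0.5 6. ] j6 0.81
shift [-0.3 -0.8  0.5] turn [ 0.1 -0.1  0. ]
shift [ -68.5  256.8 -170.1] turn [  0.1  -0.1 -29.8]
```

```bash
python3 -m creep '{"targets":[{"x":0,"y":0,"z":-20,"rx":0,"ry":0,"rz":0,"gripper":-0.2},{"x":0,"y":0,"z":-60,"rx":0,"ry":0,"rz":0,"gripper":-0.2},{"x":0,"y":0,"z":-110,"rx":0,"ry":0,"rz":0,"gripper":-0.2},{"x":0,"y":0,"z":-150,"rx":0,"ry":0,"rz":0,"gripper":-0.2},{"x":-10,"y":40,"z":-165,"rx":0,"ry":0,"rz":-5,"gripper":-0.2},{"x":-22,"y":85,"z":-165,"rx":0,"ry":0,"rz":-10,"gripper":-0.2},{"x":-34,"y":130,"z":-165,"rx":0,"ry":0,"rz":-15,"gripper":-0.2},{"x":-46,"y":175,"z":-165,"rx":0,"ry":0,"rz":-20,"gripper":-0.2},{"x":-58,"y":220,"z":-165,"rx":0,"ry":0,"rz":-25,"gripper":-0.2},{"x":-66,"y":248,"z":-165,"rx":0,"ry":0,"rz":-29,"gripper":-0.2},{"x":-68.5,"y":256.8,"z":-150,"rx":0,"ry":0,"rz":-29.8,"gripper":-0.2},{"x":-68.5,"y":256.8,"z":-110,"rx":0,"ry":0,"rz":-29.8,"gripper":-0.2},{"x":-68.5,"y":256.8,"z":-70,"rx":0,"ry":0,"rz":-29.8,"gripper":-0.2},{"x":-68.5,"y":256.8,"z":-30,"rx":0,"ry":0,"rz":-29.8,"gripper":-0.2},{"x":-68.5,"y":256.8,"z":-18,"rx":0,"ry":0,"rz":-29.8,"gripper":-0.2},{"x":-68.5,"y":256.8,"z":-18,"rx":0,"ry":0,"rz":-29.8,"gripper":-0.2},{"x":-68.5,"y":256.8,"z":-18,"rx":0,"ry":0,"rz":-29.8,"gripper":-0.2}]}'
python3 - <<'E'
from h import *
at();go([(652.4,103,98.5,9.7,0)])
im=robot.read_camera("scene")
cv2.imwrite("pics/s8.png",cv2.resize(im[110:240,250:380],(600,600),interpolation=cv2.INTER_CUBIC))
u=np.array([.1685,-.9857]);n=np.array([.9857,.1685])
for S,z in(((652.4,103),24),((668.4,9.4),14)):
  for a,b in((22,26),(22,-26),(-22,26),(-22,-26)):
    q=np.array(S)+a*u+b*n;print(((proj("scene",[[*q,z]])[0]-[250,110])*600/130).round(0))
E
```

```text
time: 20.82
tool_pos: [653.0, 103.3, 113.9]
eef_rot: [0.645, 0.765, 0.001, 0.001]
wrist_force: [-0.5, -0.4, -2.4]
width: 49.4
grasp_force: 63.7
yawY 9.73
t 20.82 tcp [653.  103.3 113.9] w 49.4 F [-0.5 -0.4 -2.4] j6 -0.06
shift [-0.2 -0.7 15.4] turn [0.2 0.  0. ]
[247. 321.]
[186. 349.]
[202. 293.]
[142. 320.]
[348. 398.]
[287. 428.]
[300. 367.]
[239. 397.]
```

View pics/s8.png

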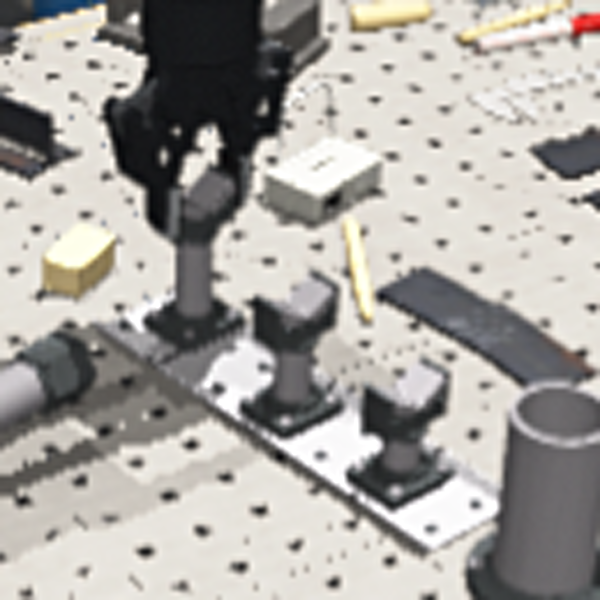

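```bash
python3 -m creep '{"targets":[{"x":0,"y":-0.5,"z":5,"rx":0,"ry":0,"rz":0,"gripper":-0.2},{"x":0,"y":-0.5,"z":9,"rx":0,"ry":0,"rz":0,"gripper":-0.2},{"x":0,"y":-0.5,"z":12,"rx":0,"ry":0,"rz":0,"gripper":-0.2},{"x":0,"y":-0.5,"z":15,"rx":0,"ry":0,"rz":0,"gripper":-0.2},{"x":0,"y":-0.5,"z":15,"rx":0,"ry":0,"rz":0,"gripper":-0.2},{"x":0,"y":-0.5,"z":15,"rx":0,"ry":0,"rz":0,"gripper":-0.2}]}'
python3 - <<'E'
from h import *
at();go([(652.4,103,98.5,9.7,0)])
E
```

```text
time: 21.62
tool_pos: [651.6, 102.7, 98.5]
eef_rot: [0.645, 0.764, 0.0, 0.0]
wrist_force: [-3.7, -1.0, 5.8]
width: 49.0
grasp_force: 64.9
yawY 9.72
t 21.62 tcp [651.6 102.7  98.5] w 49.0 F [-3.7 -1.   5.8] j6 -0.06
shift [ 0.1  0.9 -0. ] turn [0. 0. 0.]
```

```bash
python3 -m creep '{"targets":[{"x":0,"y":0,"z":0,"rx":0,"ry":0,"rz":0,"gripper":0.3},{"x":0,"y":0,"z":0,"rx":0,"ry":0,"rz":0,"gripper":0.5},{"x":0,"y":0,"z":0,"rx":0,"ry":0,"rz":0,"gripper":0.8},{"x":0,"y":0,"z":0,"rx":0,"ry":0,"rz":0,"gripper":0.8},{"x":0,"y":0,"z":-20,"rx":0,"ry":0,"rz":0,"gripper":0.8},{"x":0,"y":0,"z":-60,"rx":0,"ry":0,"rz":0,"gripper":0.8},{"x":0,"y":0,"z":-110,"rx":0,"ry":0,"rz":0,"gripper":0.8},{"x":0,"y":0,"z":-130,"rx":0,"ry":0,"rz":0,"gripper":0.8}]}'
cat >> h.py <<'E'
def pipe_sil(cam,x,y,z,yaw,pitch=0):
    """silhouette mask; x,y,z balance pt; axis to plain end yaw (deg), pitch up (deg)"""
    ya,pi=np.radians([yaw,pitch]);A=np.array([np.cos(ya)*np.cos(pi),np.sin(ya)*np.cos(pi),np.sin(pi)])
    N=np.array([-np.sin(ya),np.cos(ya),0]);B=np.cross(A,N);m=np.zeros((420,560),np.uint8)
    th=np.linspace(0,2*np.pi,24,endpoint=False);c=np.array([x,y,z])
    for a,b,r in((-92,212,17),(-128,-92,21.5)):
        q=np.vstack([c+A*l+r*(np.outer(np.cos(t:=th),N)+np.outer(np.sin(t),B)) for l in(a,b)])
        cv2.fillConvexPoly(m,cv2.convexHull((proj(cam,q)*16).round().astype(np.int32)),1,lineType=8,shift=4)
    return m>0
def pipe_fit(regions,x0,dz=False):
    from scipy.optimize import minimize
    def cost(p):
        return sum(1-(m&r).sum()/(m|r).sum() for c,r in regions.items() for m in[pipe_sil(c,*p)])
    best=None
    for k in range(4):
        n=len(x0);S=np.vstack([x0]+[np.array(x0)+np.eye(n)[i]*(6 if i!=3 else 3)*(-1)**(k+i*(k>1)) for i in range(n)])
        s=minimize(cost,x0,method="Nelder-Mead",options=dict(initial_simplex=S,maxiter=400,xatol=.05,fatol=1e-5))
        if best is None or s.fun<best.fun:best=s
        x0=best.x
    return best.x,best.fun
E
python3 - <<'E'
from h import *
go([])
reg={}
for c in("top","scene"):
    robot.read_camera(c);r=robot.cut_out(c,"pipe")
    if r: print(c,r[0]["p"],r[0]["bbox"],r[0]["region"].sum());reg[c]=r[0]["region"]
f=lambda R:(lambda q:(q[0].round(1),round(q[1],3)))(pipe_fit(R,[446,76,19,195]))
class _:pass
import h
old=h.pipe_sil
h.pipe_sil=lambda c,x,y,yaw:old(c,x,y,19,yaw)
def f(R):
    from scipy.optimize import minimize
    b=None
    for s in(3,-3):
        x0=np.array([446,76,195.]);S=np.vstack([x0,x0+[8*s,0,0],x0+[0,8*s/3,0],x0+[0,0,s]])
        q=minimize(lambda p:sum(1-(m&r).sum()/(m|r).sum() for c,r in R.items() for m in[old(c,p[0],p[1],19,p[2])]),x0,method="Nelder-Mead",options=dict(initial_simplex=S,xatol=.05,fatol=1e-5))
        if b is None or q.fun<b.fun:b=q
    return b.x.round(1),round(b.fun,3)
for c in reg: print(c,*f({c:reg[c]}))
print("both",*f(reg))
for n in("stand_short","stand_medium","stand_tall"):
    print(n,[(round(d["p"],2),back("scene",*d["location"][::-1],4).round(0)) for d in robot.place_of("scene",n)])
E
```

```text
time: 22.62
tool_pos: [652.6, 103.0, 232.9]
eef_rot: [0.645, 0.764, 0.003, 0.003]
wrist_force: [0.2, -0.4, -0.1]
width: 76.8
grasp_force: 0.0
t 22.62 tcp [652.6 103.  232.9] w 76.8 F [ 0.2 -0.4 -0.1] j6 -0.06
top 0.67 [265.6, 308.5, 7.1, 28.7] 122
scene 0.68 [219.6, 214.5, 101.5, 56.2] 1331
top [434.4  76.6 197.7] 0.931
scene [442.5  78.4 195.4] 0.117
both [438.5  77.1 195.5] 1.05
stand_short [(0.65, array([691., -73.]))]
stand_medium [(0.85, array([664.,  17.]))]
stand_tall [(0.89, array([341., 177.])), (0.79, array([665., 112.])), (0.79, array([540., 270.])), (0.73, array([435., 361.]))]
```

```bash
python3 - <<'E'
from h import *
go([(442.5,76.5,100,-74.8,0),(442.5,76.5,20,-74.8,0)])
E
```

```text
t 22.98 tcp [651.1 102.8 224.2] w 76.5 F [1.2 0.2 0.1] j6 -0.06
shift [   9.3 -209.6  124.9] turn [-0.2  0.1 84.5]
shift [   9.3 -209.4  204.9] turn [-0.2  0.1 84.5]
```

```bash
python3 -m creep '{"targets":[{"x":1,"y":-30,"z":0,"rx":0,"ry":0,"rz":10,"gripper":0.6},{"x":2,"y":-60,"z":0,"rx":0,"ry":0,"rz":20,"gripper":0.6},{"x":4,"y":-90,"z":10,"rx":0,"ry":0,"rz":30,"gripper":0.6},{"x":5,"y":-120,"z":30,"rx":0,"ry":0,"rz":40,"gripper":0.6},{"x":7,"y":-150,"z":50,"rx":0,"ry":0,"rz":50,"gripper":0.6},{"x":8,"y":-180,"z":70,"rx":0,"ry":0,"rz":60,"gripper":0.6},{"x":9,"y":-200,"z":90,"rx":0,"ry":0,"rz":70,"gripper":0.6},{"x":9,"y":-209,"z":110,"rx":0,"ry":0,"rz":80,"gripper":0.6},{"x":9,"y":-209.5,"z":125,"rx":0,"ry":0,"rz":84.5,"gripper":0.6},{"x":9,"y":-209.5,"z":125,"rx":0,"ry":0,"rz":84.5,"gripper":0.6},{"x":9,"y":-209.5,"z":125,"rx":0,"ry":0,"rz":84.5,"gripper":0.6},{"x":9,"y":-209.5,"z":125,"rx":0,"ry":0,"rz":84.5,"gripper":0.6}]}' 80
python3 - <<'E'
from h import *
at();go([(442.5,76.5,20,-74.8,0)])
E
```

```text
time: 24.48
tool_pos: [444.0, 76.4, 102.0]
eef_rot: [0.991, 0.133, 0.0, 0.0]
wrist_force: [-0.0, 0.0, 0.7]
width: 68.5
grasp_force: 0.0
yawY -74.73
t 24.48 tcp [444.   76.4 102. ] w 68.5 F [-0.   0.   0.7] j6 1.4
shift [-1.5 -0.5 82. ] turn [ 0.  -0.1  0.1]
```

```bash
python3 -m creep '{"targets":[{"x":-1.5,"y":-0.5,"z":40,"rx":0,"ry":0,"rz":0,"gripper":0.6},{"x":-1.5,"y":-0.5,"z":65,"rx":0,"ry":0,"rz":0,"gripper":0.6},{"x":-1.5,"y":-0.5,"z":78,"rx":0,"ry":0,"rz":0,"gripper":0.6},{"x":-1.5,"y":-0.5,"z":82,"rx":0,"ry":0,"rz":0,"gripper":0.6},{"x":-1.5,"y":-0.5,"z":82,"rx":0,"ry":0,"rz":0,"gripper":0.3},{"x":-1.5,"y":-0.5,"z":82,"rx":0,"ry":0,"rz":0,"gripper":0},{"x":-1.5,"y":-0.5,"z":82,"rx":0,"ry":0,"rz":0,"gripper":-0.5},{"x":-1.5,"y":-0.5,"z":82,"rx":0,"ry":0,"rz":0,"gripper":-0.5},{"x":-1.5,"y":-0.5,"z":82,"rx":0,"ry":0,"rz":0,"gripper":-0.5},{"x":-1.5,"y":-0.5,"z":82,"rx":0,"ry":0,"rz":0,"gripper":-0.5}]}' 80
python3 - <<'E'
from h import *
at();go([(442.5,76.5,20,-74.8,0)])
E
```

```text
time: 25.72
tool_pos: [442.8, 76.7, 20.8]
eef_rot: [0.991, 0.133, 0.001, -0.0]
wrist_force: [-1.7, -0.5, 5.6]
width: 31.7
grasp_force: 79.3
yawY -74.76
t 25.73 tcp [442.8  76.7  20.8] w 31.7 F [-1.7 -0.5  5.6] j6 1.4
shift [-0.4  0.1  0.8] turn [ 0.  -0.1  0. ]
```

```bash
python3 -m creep '{"targets":[{"x":0,"y":0,"z":-10,"rx":0,"ry":0,"rz":0,"gripper":-0.5},{"x":0,"y":0,"z":-40,"rx":0,"ry":0,"rz":0,"gripper":-0.5},{"x":0,"y":0,"z":-85,"rx":0,"ry":0,"rz":0,"gripper":-0.5},{"x":0,"y":0,"z":-130,"rx":0,"ry":0,"rz":0,"gripper":-0.5},{"x":0,"y":0,"z":-180,"rx":0,"ry":0,"rz":0,"gripper":-0.5},{"x":0,"y":0,"z":-200,"rx":0,"ry":0,"rz":0,"gripper":-0.5},{"x":0,"y":0,"z":-200,"rx":0,"ry":0,"rz":0,"gripper":-0.5},{"x":0,"y":0,"z":-200,"rx":0,"ry":0,"rz":0,"gripper":-0.5}]}'
python3 - <<'E'
from h import *
at();go([]);s=robot.read_state();print(s["wrist_torque"].round(2))
robot.read_camera("scene");r=robot.cut_out("scene","pipe")
for d in r: print(d["p"],d["bbox"])
from scipy.optimize import minimize
R=r[0]["region"];p=s["tool_pos"]
def cost(q):
    m=pipe_sil("scene",p[0]+q[0]*np.cos(np.radians(195.2)),p[1]+q[0]*np.sin(np.radians(195.2)),p[2],195.2+q[2],q[1]);v=R
    m=m.copy(); 
    return 1-(m&v).sum()/(m|v).sum()
for x0 in([0,0,0],[5,2,1],[-5,-3,-1]):
    x0=np.array(x0,float);q=minimize(cost,x0,method="Nelder-Mead",options=dict(initial_simplex=np.vstack([x0,x0+[8,0,0],x0+[0,4,0],x0+[0,0,3]])))
    print("axial,pitch,yaw",q.x.round(1),round(q.fun,3))
E
```

```text
time: 26.72
tool_pos: [441.2, 76.3, 216.3]
eef_rot: [0.991, 0.132, -0.002, -0.0]
wrist_force: [-1.0, -0.5, -7.7]
width: 31.3
grasp_force: 80.6
yawY -74.78
t 26.73 tcp [441.2  76.3 216.3] w 31.3 F [-1.  -0.5 -7.7] j6 1.4
[ 0.03  0.   -0.01]
0.95 [213.3, 152.8, 112.4, 54.4]
axial,pitch,yaw [1.9 0.1 0.9] 0.184
axial,pitch,yaw [4.9 1.3 2.3] 0.199
axial,pitch,yaw [-1.8 -1.1 -0.8] 0.191
```

```bash
python3 - <<'E'
from h import *
go([(661.7,48.8,217,9.7,9.56),(661.7,48.8,140,9.7,9.56)])
E
```

```text
t 26.82 tcp [441.2  76.3 216.4] w 31.6 F [ 0.4  0.1 -6.2] j6 1.4
shift [205.5  84.5  -1.6] turn [  6.8   7.9 -84.3]
shift [205.9  84.5  75.4] turn [  6.8   7.9 -84.3]
```

```bash
python3 -m creep '{"targets":[{"x":10,"y":4,"z":-4,"rx":0.3,"ry":0.3,"rz":-4,"gripper":-0.5},{"x":25,"y":10,"z":-4,"rx":0.8,"ry":0.9,"rz":-10,"gripper":-0.5},{"x":41,"y":17,"z":-4,"rx":1.4,"ry":1.6,"rz":-17,"gripper":-0.5},{"x":58,"y":24,"z":-4,"rx":1.9,"ry":2.2,"rz":-24,"gripper":-0.5},{"x":75,"y":31,"z":-4,"rx":2.5,"ry":2.9,"rz":-31,"gripper":-0.5},{"x":93,"y":38,"z":-4,"rx":3.1,"ry":3.6,"rz":-38,"gripper":-0.5},{"x":110,"y":45,"z":-4,"rx":3.6,"ry":4.2,"rz":-45,"gripper":-0.5},{"x":127,"y":52,"z":-4,"rx":4.2,"ry":4.9,"rz":-52,"gripper":-0.5},{"x":144,"y":59,"z":-4,"rx":4.8,"ry":5.5,"rz":-59,"gripper":-0.5},{"x":161,"y":66,"z":-4,"rx":5.3,"ry":6.2,"rz":-66,"gripper":-0.5},{"x":178,"y":73,"z":-4,"rx":5.9,"ry":6.8,"rz":-73,"gripper":-0.5},{"x":195,"y":80,"z":-4,"rx":6.5,"ry":7.5,"rz":-80,"gripper":-0.5},{"x":205.5,"y":84.5,"z":-2,"rx":6.8,"ry":7.9,"rz":-84.3,"gripper":-0.5},{"x":205.5,"y":84.5,"z":20,"rx":6.8,"ry":7.9,"rz":-84.3,"gripper":-0.5},{"x":205.5,"y":84.5,"z":45,"rx":6.8,"ry":7.9,"rz":-84.3,"gripper":-0.5},{"x":205.5,"y":84.5,"z":65,"rx":6.8,"ry":7.9,"rz":-84.3,"gripper":-0.5},{"x":205.5,"y":84.5,"z":75,"rx":6.8,"ry":7.9,"rz":-84.3,"gripper":-0.5},{"x":205.5,"y":84.5,"z":75,"rx":6.8,"ry":7.9,"rz":-84.3,"gripper":-0.5},{"x":205.5,"y":84.5,"z":75,"rx":6.8,"ry":7.9,"rz":-84.3,"gripper":-0.5},{"x":205.5,"y":84.5,"z":75,"rx":6.8,"ry":7.9,"rz":-84.3,"gripper":-0.5}]}'
cat > chk.py <<'E'
from h import *
from scipy.optimize import minimize
at();go([(661.7,48.8,112.4,9.7,9.56)]);print(robot.read_state()["wrist_torque"].round(2))
im=robot.read_camera("scene");r=robot.cut_out("scene","pipe")
for d in r: print(d["p"],d["bbox"])
R=r[0]["region"];np.save("reg.npy",R);cv2.imwrite("pics/last.png",im)
p=robot.read_state()["tool_pos"]
def world(q): 
    ya=np.radians(-80.3+q[2]);d=q[0]*np.array([np.cos(ya),np.sin(ya)]);return p[0]+d[0],p[1]+d[1],p[2]-1.8+q[3],-80.3+q[2],-9.56+q[1]
# occluders: ignore columns hidden by the gripper -> compare only outline ends
def cost(q):
    m=pipe_sil("scene",*world(q));return 1-(m&R).sum()/(m|R).sum()
for x0 in([0,0,0,0],[5,2,1,2]):
    x0=np.array(x0,float);q=minimize(cost,x0,method="Nelder-Mead",options=dict(initial_simplex=np.vstack([x0,x0+np.diag([6,3,3,4])]),maxiter=500))
    print("axial,pitch,yaw,dz",q.x.round(1),round(q.fun,3))
E
python3 chk.py
```

```text
time: 29.32
tool_pos: [663.1, 48.8, 145.8]
eef_rot: [0.642, 0.762, 0.056, -0.061]
wrist_force: [-0.7, 0.2, -6.5]
width: 31.3
grasp_force: 80.8
yawY 9.71
t 29.32 tcp [663.1  48.8 145.8] w 31.3 F [-0.7  0.2 -6.5] j6 -0.21
shift [-5.3 -1.6 33. ] turn [0.4 0.1 0.1]
[-0.26 -0.05  0.05]
0.61 [317.3, 163.1, 91.2, 72.5]
axial,pitch,yaw,dz [ 2.3  0.1 -1.4  1.7] 0.282
axial,pitch,yaw,dz [ 8.6  3.2 -4.2  2.4] 0.285
```

```bash
python3 -m creep '{"targets":[{"x":-1.5,"y":-1,"z":10,"rx":0.3,"ry":0,"rz":0,"gripper":-0.5},{"x":-3.2,"y":-1.5,"z":20,"rx":0.3,"ry":0,"rz":0,"gripper":-0.5},{"x":-4,"y":-1.5,"z":25,"rx":0.3,"ry":0,"rz":0,"gripper":-0.5},{"x":-4.5,"y":-1.5,"z":28,"rx":0.3,"ry":0,"rz":0,"gripper":-0.5},{"x":-4.8,"y":-1.5,"z":30,"rx":0.3,"ry":0,"rz":0,"gripper":-0.5},{"x":-4.8,"y":-1.5,"z":30,"rx":0.3,"ry":0,"rz":0,"gripper":-0.5},{"x":-4.8,"y":-1.5,"z":30,"rx":0.3,"ry":0,"rz":0,"gripper":-0.5}]}'
python3 chk.py
```

```text
time: 30.3
tool_pos: [661.3, 48.8, 114.3]
eef_rot: [0.642, 0.762, 0.053, -0.063]
wrist_force: [-0.4, -0.2, -6.0]
width: 31.5
grasp_force: 80.8
yawY 9.76
t 30.3 tcp [661.3  48.8 114.3] w 31.5 F [-0.4 -0.2 -6. ] j6 -0.22
shift [-0.4  0.4  1.9] turn [-0.   0.1  0.1]
[-0.29 -0.05  0.01]
0.71 [315.6, 172.2, 89.0, 74.5]
axial,pitch,yaw,dz [ 2.3  1.1 -1.5 -0.6] 0.26
axial,pitch,yaw,dz [-0.9  0.2 -0.2 -2.6] 0.261
```

```bash
python3 -m creep '{"targets":[{"x":-0.2,"y":0,"z":1,"rx":0,"ry":0,"rz":0,"gripper":-0.5},{"x":-0.3,"y":0,"z":2,"rx":0,"ry":0,"rz":0,"gripper":-0.5},{"x":-0.4,"y":0,"z":2.5,"rx":0,"ry":0,"rz":0,"gripper":-0.5},{"x":-0.4,"y":0,"z":2.5,"rx":0,"ry":0,"rz":0,"gripper":-0.5}]}'
python3 - <<'E'
from h import *
go([(661.7,48.8,112.4,9.7,9.56)]);print(robot.read_state()["wrist_torque"].round(2))
im=robot.read_camera("scene");R=robot.cut_out("scene","pipe")[0]["region"]
C=np.array([661.7,48.8,110.6]);th=np.radians(9.56);u=np.array([.1685,-.9857,0]);A=np.r_[u[:2]*np.cos(th),-np.sin(th)]
for l in(212,150,-100,-128):
    print(l,proj("scene",[C+A*l]).round(1))
L=np.arange(-150,240,2);q=proj("scene",C+np.outer(L,A)).round().astype(int)
print("in region along axis:",[int(l) for l,(x,y) in zip(L,q) if R[y,x]])
# image gradient along the axis near the plain end and across it at l=190,60,-70
g=cv2.cvtColor(im,cv2.COLOR_BGR2GRAY).astype(np.float32)
def samp(P): q=proj("scene",P).astype(np.float32);return cv2.remap(g,q[:,:1].copy(),q[:,1:].copy(),1).ravel().astype(int)
L=np.arange(190,262,3);print("axis",list(zip(L.tolist(),samp(C+np.outer(L,A)).tolist())))
L=np.arange(-150,-76,3);print("axis",list(zip(L.tolist(),samp(C+np.outer(L,A)).tolist())))
E
```

```text
time: 30.9
tool_pos: [661.4, 48.9, 112.0]
eef_rot: [0.642, 0.762, 0.053, -0.063]
wrist_force: [0.3, 0.3, -3.3]
width: 31.7
grasp_force: 80.9
t 30.9 tcp [661.4  48.9 112. ] w 31.7 F [ 0.3  0.3 -3.3] j6 -0.22
shift [-0.1  0.3 -0.4] turn [0.  0.1 0.1]
[-0.25 -0.1   0.09]
212 [[358.  205.1]]
150 [[341.8 191.8]]
-100 [[283.  143.8]]
-128 [[277.  138.9]]
in region along axis: [-140, -138, -136, -134, -132, -130, -128, -126, -124, -122, -120, -118, -116, -114, -112, -110, -108, -106, -104, -102, -100, -98, -96, -94, -92, -90, -88, -86, -84, -82, -80, -78, -76, -74, -72, -2, 0, 2, 4, 6, 8, 10, 12, 14, 16, 18, 20, 22, 24, 26, 28, 30, 32, 34, 36, 38, 40, 42, 44, 46, 48, 50, 52, 54, 56, 58, 60, 62, 64, 66, 68, 70, 72, 74, 76, 78, 80, 82, 84, 86, 88, 90, 92, 94, 96, 98, 100, 102, 104, 106, 108, 110, 112, 114, 116, 118, 120, 122, 124, 126, 128, 130, 132, 134, 136, 138, 140, 142, 144, 146, 148, 150, 152, 154, 156, 158, 160, 162, 164, 166, 168, 170, 172, 174, 176, 178, 180, 182, 184, 186, 188, 190, 192, 194, 196, 198, 200, 202, 204, 206, 208, 210, 212, 214, 216]
axis [(190, 212), (193, 213), (196, 211), (199, 205), (202, 199), (205, 177), (208, 75), (211, 14), (214, 28), (217, 56), (220, 75), (223, 81), (226, 86), (229, 92), (232, 95), (235, 97), (238, 99), (241, 100), (244, 101), (247, 102), (250, 104), (253, 106), (256, 108), (259, 108)]
axis [(-150, 122), (-147, 209), (-144, 200), (-141, 132), (-138, 78), (-135, 74), (-132, 76), (-129, 78), (-126, 82), (-123, 81), (-120, 80), (-117, 80), (-114, 80), (-111, 80), (-108, 72), (-105, 66), (-102, 87), (-99, 122), (-96, 192), (-93, 217), (-90, 215), (-87, 213), (-84, 214), (-81, 214), (-78, 214)]
```

```bash
python3 -m creep '{"targets":[{"x":0.5,"y":0,"z":-3,"rx":0,"ry":0,"rz":0,"gripper":-0.5},{"x":3,"y":0,"z":-4,"rx":0,"ry":0,"rz":0,"gripper":-0.5},{"x":3,"y":0,"z":-4,"rx":0,"ry":0,"rz":0,"gripper":-0.5},{"x":3,"y":0,"z":-2,"rx":0,"ry":0,"rz":0,"gripper":-0.5},{"x":3,"y":0,"z":0,"rx":0,"ry":0,"rz":0,"gripper":-0.5},{"x":3,"y":0,"z":1,"rx":0,"ry":0,"rz":0,"gripper":-0.5},{"x":3,"y":0,"z":1,"rx":0,"ry":0,"rz":0,"gripper":-0.5},{"x":3,"y":0,"z":1,"rx":0,"ry":0,"rz":0,"gripper":-0.5}]}'
python3 - <<'E'
from h import *
go([]);print(robot.read_state()["wrist_torque"].round(2))
E
```

```text
time: 32.0
tool_pos: [660.9, 51.7, 112.2]
eef_rot: [0.642, 0.762, 0.054, -0.063]
wrist_force: [-2.4, -2.4, 4.1]
width: 31.3
grasp_force: 81.6
t 32.0 tcp [660.9  51.7 112.2] w 31.3 F [-2.4 -2.4  4.1] j6 -0.22
[-0.39  0.32  0.06]
```

```bash
python3 -m creep '{"targets":[{"x":0,"y":0,"z":-0.5,"rx":0,"ry":0,"rz":0,"gripper":-0.2},{"x":0,"y":0,"z":-0.5,"rx":0,"ry":0,"rz":0,"gripper":0},{"x":0,"y":0,"z":-0.5,"rx":0,"ry":0,"rz":0,"gripper":0.3},{"x":0,"y":0,"z":-0.5,"rx":0,"ry":0,"rz":0,"gripper":0.5},{"x":0,"y":0,"z":-0.5,"rx":0,"ry":0,"rz":0,"gripper":0.5},{"x":0,"y":0,"z":-10,"rx":0,"ry":0,"rz":0,"gripper":0.5},{"x":0,"y":0,"z":-40,"rx":0,"ry":0,"rz":0,"gripper":0.5},{"x":0,"y":0,"z":-90,"rx":0,"ry":0,"rz":0,"gripper":0.5},{"x":0,"y":0,"z":-140,"rx":0,"ry":0,"rz":0,"gripper":0.5},{"x":0,"y":-50,"z":-160,"rx":0,"ry":0,"rz":0,"gripper":0.5},{"x":0,"y":-100,"z":-160,"rx":0,"ry":0,"rz":0,"gripper":0.5},{"x":0,"y":-150,"z":-160,"rx":0,"ry":0,"rz":0,"gripper":0.5},{"x":0,"y":-200,"z":-160,"rx":0,"ry":0,"rz":0,"gripper":0.5},{"x":40,"y":-220,"z":-160,"rx":0,"ry":0,"rz":0,"gripper":0.5},{"x":90,"y":-220,"z":-160,"rx":0,"ry":0,"rz":0,"gripper":0.5},{"x":140,"y":-220,"z":-160,"rx":0,"ry":0,"rz":0,"gripper":0.5},{"x":190,"y":-220,"z":-160,"rx":0,"ry":0,"rz":0,"gripper":0.5},{"x":240,"y":-220,"z":-160,"rx":0,"ry":0,"rz":0,"gripper":0.5},{"x":280,"y":-220,"z":-160,"rx":0,"ry":0,"rz":0,"gripper":0.5},{"x":280,"y":-220,"z":-160,"rx":0,"ry":0,"rz":0,"gripper":0.5}]}'
python3 - <<'E'
from h import *
go([])
s=robot.read_camera("scene");t=robot.read_camera("top")
cv2.imwrite("pics/fin.png",np.hstack([cv2.resize(s[100:250,260:410],(400,400),interpolation=2),cv2.resize(t[90:240,210:360],(400,400),interpolation=2)]))
g=cv2.cvtColor(s,cv2.COLOR_BGR2GRAY)
for c in("scene","top"):
    r=robot.cut_out(c,"pipe");print(c,[(round(d["p"],2),np.round(d["bbox"])) for d in r])
    C=np.array([661.2,51.7,111.1])
    R=r[0]["region"];from scipy.optimize import minimize
    def cost(q):
        m=pipe_sil(c,C[0]+q[0],C[1]+q[1],C[2],-80.3+q[2],-9.56+q[3]);return 1-(m&R).sum()/(m|R).sum()
    x0=np.zeros(4);q=minimize(cost,x0,method="Nelder-Mead",options=dict(initial_simplex=np.vstack([x0,np.diag([5,5,2,2])])));print("dx,dy,yaw,pitch",q.x.round(1),round(q.fun,3))
E
```

```text
time: 34.5
tool_pos: [400.8, 262.8, 316.4]
eef_rot: [0.641, 0.763, 0.054, -0.063]
wrist_force: [1.0, 0.4, -0.2]
width: 64.1
grasp_force: 0.0
t 34.5 tcp [400.8 262.8 316.4] w 64.1 F [ 1.   0.4 -0.2] j6 0.29
scene [(0.76, array([315., 172.,  86.,  72.]))]
dx,dy,yaw,pitch [-3.2  2.9 -0.2  0.4] 0.097
top [(0.83, array([266., 157., 128.,  30.]))]
dx,dy,yaw,pitch [ 0.9 -0.4  0.1  0.3] 0.056
```

View pics/fin.png

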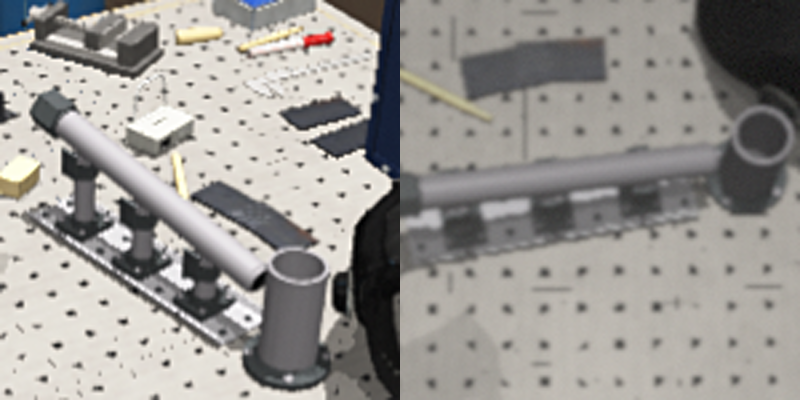

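All three stands are upright in order of height. The pipe lies in all three V's with the union high and its plain end at about (262,275) in the left crop, just short of the stub. One numeric check of the gap before handing in.

```bash
python3 - <<'E'
from h import *
t=cv2.cvtColor(robot.read_camera("top"),cv2.COLOR_BGR2GRAY).astype(np.float32)
s=cv2.cvtColor(robot.read_camera("scene"),cv2.COLOR_BGR2GRAY).astype(np.float32)
u=np.array([.1685,-.9857]);St=np.array([704.6,-202.5])
D=np.arange(24,66,2)
z=92.7-(D-48)*-.168  # top line of the pipe
P=np.c_[St-np.outer(D,u),z];q=proj("top",P).astype(np.float32)
print(list(zip(D.tolist(),cv2.remap(t,q[:,:1].copy(),q[:,1:].copy(),1).ravel().astype(int).tolist())))
# stub rim in top view at z=120 along the channel line
D=np.arange(-40,42,4);P=np.c_[St-np.outer(D,u),np.full(len(D),120)];q=proj("top",P).astype(np.float32)
print(list(zip(D.tolist(),cv2.remap(t,q[:,:1].copy(),q[:,1:].copy(),1).ravel().astype(int).tolist())))
E
```

```text
[(24, 96), (26, 74), (28, 60), (30, 57), (32, 60), (34, 67), (36, 79), (38, 93), (40, 112), (42, 126), (44, 136), (46, 142), (48, 142), (50, 145), (52, 147), (54, 148), (56, 149), (58, 149), (60, 148), (62, 148), (64, 148)]
[(-40, 72), (-36, 64), (-32, 72), (-28, 111), (-24, 104), (-20, 62), (-16, 54), (-12, 56), (-8, 59), (-4, 58), (0, 57), (4, 57), (8, 60), (12, 58), (16, 59), (20, 58), (24, 75), (28, 115), (32, 102), (36, 91), (40, 112)]
```

```bash
python3 - <<'E'
from h import *
u=np.array([.1685,-.9857,0]);th=np.radians(9.56);A=np.r_[u[:2]*np.cos(th),-np.sin(th)]
B=np.array([u[0]*np.sin(th),u[1]*np.sin(th),np.cos(th)]);N=np.array([.9857,.1685,0])
St=np.array([704.6,-202.5,0]);C=St-257*u;C[2]=111
for c in("top","scene"):
    g=cv2.cvtColor(robot.read_camera(c),cv2.COLOR_BGR2GRAY).astype(np.float32)
    def samp(P): q=proj(c,P).astype(np.float32);return cv2.remap(g,q[:,:1].copy(),q[:,1:].copy(),1).ravel()
    for a in(0,-25,-45):
        n=np.cos(np.radians(a))*B+np.sin(np.radians(a))*N
        out=[]
        for lo,hi in((195,235),(-110,-75)):
            L=np.arange(lo,hi,.5);v=cv2.GaussianBlur(samp(C+17*n+np.outer(L,A)).reshape(-1,1),(1,9),0).ravel();d=np.gradient(v)
            i=np.argsort(-abs(d));out.append((L[i[0]],v[max(i[0]-8,0)].round(),v[min(i[0]+8,len(v)-1)].round()))
        print(c,a,out)
    # stub: near wall at heights 60..110, edge along u direction on the rim
    L=np.arange(20,40,.5)
    for sg in(1,-1):
        v=samp(St+[0,0,120]-sg*np.outer(L,u));d=np.gradient(v);print("rim out/in",sg,L[np.argmax(v)],L[np.argmin(d)],L[np.argmax(d)])
    Ln=np.arange(20,40,.5)
    for sg in(1,-1):
        v=samp(St+[0,0,120]-sg*np.outer(L,N));print("rim N",sg,L[np.argmax(v)])
E
```

```text
top 0 [(np.float64(232.5), np.float32(59.0), np.float32(105.0)), (np.float64(-87.0), np.float32(97.0), np.float32(152.0))]
top -25 [(np.float64(214.5), np.float32(119.0), np.float32(68.0)), (np.float64(-85.5), np.float32(94.0), np.float32(141.0))]
top -45 [(np.float64(213.5), np.float32(104.0), np.float32(63.0)), (np.float64(-86.5), np.float32(75.0), np.float32(118.0))]
rim out/in 1 30.0 31.0 26.5
rim out/in -1 26.5 31.0 23.0
rim N 1 27.5
rim N -1 29.0
scene 0 [(np.float64(212.5), np.float32(203.0), np.float32(111.0)), (np.float64(-84.0), np.float32(119.0), np.float32(221.0))]
scene -25 [(np.float64(215.0), np.float32(209.0), np.float32(25.0)), (np.float64(-86.0), np.float32(100.0), np.float32(229.0))]
scene -45 [(np.float64(214.5), np.float32(187.0), np.float32(9.0)), (np.float64(-86.5), np.float32(92.0), np.float32(205.0))]
rim out/in 1 29.0 32.5 26.0
rim out/in -1 35.5 39.0 33.5
rim N 1 29.5
rim N -1 29.0
```

The measured gap is about 11 to 15 mm at the pipe axis, which is within the 1 to 2 cm asked. Handing in.

```bash
python3 -c "
from cell import robot
print(robot.close_job())"
```

```text
the job is handed in; nothing more can be done
None
```

The job is handed in at about 35 s: the three grey V-supports stand at the channel marks, shortest by the stub, and the pipe lies in all three V's with the union high and its plain end about 11–15 mm short of the stub at the axis (its top edge about 3 mm nearer, perhaps just under 1 cm); the brass block, magnet square, tee coupon and turquoise look-alikes were never touched.

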